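# Tip the carton flat, flip the lid shut and lock it

## Robot

A 7-joint arm with a two-finger parallel gripper is mounted at the origin on the work surface. World frame = base frame: x ahead of the robot, y to its left, z up, the work surface at z = 0. Lengths are in mm, angles in rad, forces in N, time in s.
With the tool pointing down it reaches from about 425 to 950 mm from the base axis. Payload 4.7 kg.
Tool frame: the origin (TCP) lies on the centre line of the jaws, within the pads' length; the fingertips stand 11 mm ahead of it and the grasp point (between the pads) lies 8 mm behind it (r.tcp_to_tips is the distance from the TCP to the fingertips, in mm); x points along the fingers, y is the direction in which the jaws open and shut, and the axes are right-handed (so a half turn about x gives the same grasp; the last joint's range is limited). The gripper opens to 87 mm and grips with 3 to 60 N. Pads are 19 mm wide; open, the fingers measure 117 mm over their backs; the gripper's body (75 mm by 190 mm) begins 51 mm behind the grasp point.
Start: joints at [-1.365, 0.469, -0.049, 1.532, 0.024, 1.141, -0.082], TCP at [156.995, 656.507, 233.573] pointing down, gripper open.
Joint ranges: [-2.59, 2.59], [-0.33, 1.99], [-1.39, 1.29], [0.1, 2.45], [-1.04, 4.18], [0.21, 1.99], [-2.66, 2.66]. Speed limits (rad/s): [2.57, 2.57, 3.14, 3.14, 3.14, 3.14, 3.14].

## Interface

Orientations are given as a rotation vector (axis times angle).
In Python, from bench import sensors, cams, ticket, nets, r gives the robot as it stands.
- The arm moves only by the tool step_arm, never from a script. Its argument "series" is a list of rows, each a list of 7 numbers: the shift along the tool's x, y, z in mm, then the turn, a rotation vector about the tool's x, y, z in rad, then the gripper command: -1 is shut, 1 is fully open, values between are in proportion. In form: [[x, y, z, wx, wy, wz, jaw], ...]. A call has exactly 8 rows; each row is the pose to reach, as a shift and turn from the pose commanded when the call began, along the tool's axes at that moment; what a row does not reach only later rows make up. A row lasts 1/12 s, in which the tool goes at most 41.7 mm and 7.16 degrees, less where a joint would pass 70% of its speed; a pose out of reach is approached as far as the arm can. A call with a gripper value outside its range is refused whole. The fingers move at their own pace and stop on an object; the grip force is fixed at half the most. Time passes only in rows, so rows that repeat a pose let the fingers close, or fill a call up. It gives the time, the measured TCP pose, the force and the opening at its end, in the units of the state.
- sensors.get_obs(): the state, without advancing time (a new reading comes with each control period).
- cams.grab_frame(name): name is "scene" or "top" or "wrist"; returns the picture (400x640x3 uint8, blue, green, red); there is no depth.
- cams.camera_model(name): a dict with "K" (3x3 intrinsics, pixels), "dist_coeffs" ([k1, k2, p1, p2, k3] as OpenCV has them; the pictures are not rectified), "R" (3x3) and "t" (3): a world point X has camera coordinates R X + t. Camera axes: x right, y down, z forward; pixel columns grow to the right and rows downward; lengths in mm; the calibration is good to about 2 mm. A picture is of the moment at which its call begins: read the wrist's pose just before it. camera_model takes no time and is no camera call; for the wrist camera it gives the pose at the moment of the call.
- ticket.job_done(): hands the job in, once; it reports no verdict.
Trained networks look in the newest picture that a camera, given by its name, has taken for a name from the list of things; names that differ only in an ending like _2 or _b are one class to them, and where a whole thing is asked for, a point or a joint stands for the part that bears it (a point fixed in the world has none). Each returns a list of dicts, best first, with "p" (0 to 1); they miss things now and then, are a little off and sometimes report something else, mostly with a low value. They report only what shows in the picture. A call takes as long as a camera call.
- nets.trace(camera, thing): "region" (400x640 bool, what is visible of it) and "rect" ([left, top, width, height] in pixels, round what is visible of it).
- nets.pinpoint(camera, thing): "centre" ([column, row] in pixels: a listed point, or the origin of a listed thing).
The state is a dict: "time": time; "joint_positions": joint angles; "dq": joint speeds; "joint_efforts": joint torques, N m; "position": TCP position; "eef_rot": TCP orientation; "force": force on the tool from outside, world axes, zero at the start; "moment": the same for the moment, N m; "grip_width": opening from 0.0 (shut) to 1.0 (fully open).
Only numpy, scipy, OpenCV 4.12 (cv2) and the standard library are available. Lean on these libraries where they do the work, as an engineer would, in place of code of your own. Each camera call takes 0.05 s, during which the arm holds its last target. There are 200 camera calls.

## Task

In the open lidded box a tall carton stands on end: push it over with the fingertips so that it lies flat on its broad face in the box, then flip the lid over and fully shut by pushing it from outside, and last press the push-button lock on the box's side right down and let it go. Only push, gently: do not squeeze or lift anything, keep the little vial in the box standing where it is, and leave the things around the box alone.

Things in the scene. Friction and masses are not known exactly. Their poses are not given: they have to be found in the camera images.
- box: Blue plastic box with a hinged lid, fixed to the counter: 200 mm along its x, 260 mm along its y, 60 mm high, walls and floor 5 mm thick. Origin: centre of its underside, z up. Its +x side carries the lid's hinge and is roughly to the robot's right; its -y end is the end nearer the robot, its +y end the farther one.
- lid_hinge (a point): Middle of the lid's hinge line, on top of the box's +x wall, 61 mm above the counter; the hinge line runs along the box's y. Orientation as the box.
- lid (a joint): Angle of the lid (rad): 0 is fully shut (level on the box), pi/2 is upright, it starts open at 1.65 to 1.9, leaning outwards away from the box (stop at 2.0). Flat blue plate 204 mm from hinge to free edge, 264 mm along the hinge, 6 mm thick, its outer face 6 mm above the hinge line when shut, no handle. The hinge is stiff: the lid stays at whatever angle it is left and needs about 2 N at the free edge to move it.
- lid_edge (a point): Middle of the lid's free edge (middle of its thickness), 204 mm from the hinge line.
- lock (a joint): Travel of the lock button (m): 0 is up, 0.006 fully pressed in. Spring button, straight down, about 5 N to press it fully; it springs back.
- lock_top (a point): Centre of the top face of the grey round lock button, 28 mm in diameter, pointing straight up, on a small blue block outside the middle of the box's -x wall (the side opposite the hinge), 132 mm from the box's middle and 82 mm above the counter. The shut lid ends 30 mm short of its axis and 15 mm lower.
- carton: The off-white closed carton with grey bands, standing on its end in the box near the box's -y end, nearer the robot: 40 mm (its x) by 65 mm (its y) by 135 mm tall (its z), about 0.13 to 0.25 kg. Origin: centre of the face it stands on. Its x axis is level at the start and points along the box to the empty +y end, away from the robot, the way it is to fall; its 65 x 135 mm faces are the broad ones.
- carton_mid (a point): Centre of the carton: 67.5 mm up its z axis from carton, so 72.5 mm above the counter while it stands and 25 mm when it lies flat on the box floor. Axes as the carton.
- vial: Small clear glass-like vial with metal cap, 28 mm diameter, 42 mm high, standing in the box beside the free floor, near the hinge wall. Fits under the lid. Origin: centre of its underside.
- flask: Bystander: clear bottle with white cap, 64 mm diameter, 150 mm high, on the counter beside the box's -x side. Origin: centre of its underside.
- spare: Bystander: another carton, 50 x 70 x 120 mm, standing on the counter outside the box, beside its -x side. Origin: centre of its underside.
- tape: Bystander: roll of paper tape lying flat, 84 mm diameter, 25 mm high, on the counter beyond the hinge side of the box, under where the open lid leans. Origin: centre of its underside.
- cup: Bystander: white cup, 70 mm diameter, 75 mm high, on the counter left of the box. Origin: centre of its underside.
- bowl: Bystander: steel bowl, 120 mm diameter, 50 mm high, on the counter right of the box. Origin: centre of its underside.
- tub: Bystander: white jar, 60 mm diameter, 70 mm high, on the counter left of the box. Origin: centre of its underside.

How it is judged:
By the outcome, as a careful person would: the job done as asked, in the order asked, and still so for the second after the job is handed in, with the robot touching nothing.
It also fails if it takes over 64 s, if anything falls off the work surface, if the arm or the gripper's body presses on something with over 40 N, if the wrist force passes 120 N, or if a joint passes its speed limit or range.

## Working session

There is one attempt and no reset: what is moved stays moved. The work goes in short steps, Python scripts to look and compute and a tool call to move; the robot and the scene stay as the last step left them, time stands still between calls to the robot, and variables do not carry over. Pictures are saved under pics/ and viewed, about 8 in all and at most 12, crops included, and the job is handed in when it is done.

Besides the shell and the picture viewer there is one more tool, called after "Emit:" as a command line: name --pt "numbers of a row" for each row, then --argument value for the rest. step_arm: Moves the arm, as the interface text tells. Its arguments: {"type":"object","properties":{"series":{"type":"array","items":{"type":"array","items":{"type":"number"}}}},"required":["series"]}

```bash
mkdir -p pics; ls
cat > h.py <<'E'
import numpy as np, cv2, sys
from bench import sensors, cams, ticket, nets, r
from scipy.spatial.transform import Rotation as Ro
def ray(cam,px):
    m=cams.camera_model(cam);K=np.array(m["K"]);R=np.array(m["R"]);t=np.array(m["t"]).ravel()
    u=cv2.undistortPoints(np.array([[px]],float),K,np.array(m["dist_coeffs"],float))[0,0]
    return -R.T@t, R.T@np.array([u[0],u[1],1.])
def onz(cam,px,z):
    c,d=ray(cam,px);return c+d*(z-c[2])/d[2]
def tri(rays):
    A=np.zeros((3,3));b=np.zeros(3)
    for c,d in rays:
        d=d/np.linalg.norm(d);P=np.eye(3)-np.outer(d,d);A+=P;b+=P@c
    x=np.linalg.solve(A,b)
    return x,[np.linalg.norm(np.cross(x-c,d/np.linalg.norm(d))) for c,d in rays]
def proj(cam,X):
    m=cams.camera_model(cam)
    return cv2.projectPoints(np.atleast_2d(np.array(X,float)),cv2.Rodrigues(np.array(m["R"]))[0],np.array(m["t"],float),np.array(m["K"]),np.array(m["dist_coeffs"],float))[0][:,0]
def pt(thing,cs=("scene","top")):
    out={}
    for c in cs:
        l=nets.pinpoint(c,thing)
        if l: out[c]=(np.round(l[0]["centre"],1),round(l[0]["p"],2))
    return out
def st():
    o=sensors.get_obs();print("t",round(o["time"],2),"pos",np.round(o["position"],1),"F",np.round(o["force"],1),"g",o["grip_width"])
    print(Ro.from_rotvec(o["eef_rot"]).as_matrix().round(3));return o
E
python3 - <<'E'
from h import *
st()
ims=[]
for c in("scene","top"):
    im=cams.grab_frame(c); cv2.imwrite(f"pics/{c}0.png",im)
np.set_printoptions(suppress=True)
for th in "box lid_hinge lid_edge lock_top carton carton_mid vial flask spare tape cup bowl tub".split():
    d=pt(th); s={c:v for c,v in d.items()}
    rs=[ray(c,v[0]) for c,v in d.items()]
    if len(rs)==2:
        x,e=tri(rs);print(th,x.round(1),np.round(e,1),{c:(list(v[0]),v[1]) for c,v in d.items()})
    else: print(th,d)
E
```

```text
pics
t 0.0 pos [156.9 655.9 232.5] F [ 0.5  0.2 -0.4] g 1.0022986876302562
[[-0.     0.233  0.973]
 [-0.002  0.973 -0.233]
 [-1.    -0.002  0.   ]]
box [533.  -91.9 -15.8] [3. 3.] {'scene': ([np.float64(294.6), np.float64(220.0)], 0.6), 'top': ([np.float64(358.9), np.float64(199.8)], 0.63)}
lid_hinge [ 548.1 -191.2   52.8] [0.4 0.4] {'scene': ([np.float64(267.2), np.float64(216.8)], 0.94), 'top': ([np.float64(394.5), np.float64(190.8)], 0.68)}
lid_edge {'top': (array([415.4, 176.2]), 0.66)}
lock_top [512.9  40.5  90.5] [3.4 3.4] {'scene': ([np.float64(331.7), np.float64(196.3)], 0.61), 'top': ([np.float64(319.1), np.float64(201.2)], 0.64)}
carton [450.4 -80.8  75.4] [5.8 5.8] {'scene': ([np.float64(293.7), np.float64(187.5)], 0.65), 'top': ([np.float64(357.4), np.float64(222.2)], 0.75)}
carton_mid [455.2 -85.9  21.3] [3.5 3.5] {'scene': ([np.float64(295.6), np.float64(197.0)], 0.73), 'top': ([np.float64(360.7), np.float64(223.1)], 0.71)}
vial [ 616.7 -144.8  -15. ] [1.8 1.8] {'scene': ([np.float64(282.4), np.float64(241.3)], 0.61), 'top': ([np.float64(375.2), np.float64(173.8)], 0.66
[... 195 characters left out ...]
': ([np.float64(343.9), np.float64(184.3)], 0.57), 'top': ([np.float64(298.0), np.float64(237.4)], 0.68)}
tape [ 613.4 -269.1    3.6] [7.3 7.3] {'scene': ([np.float64(249.8), np.float64(241.9)], 0.92), 'top': ([np.float64(418.2), np.float64(173.3)], 0.58)}
cup [352.3 446.2 -15.8] [7.7 7.7] {'scene': ([np.float64(422.5), np.float64(168.2)], 0.86), 'top': ([np.float64(184.7), np.float64(259.2)], 0.76)}
bowl [ 396.4 -435.9    1.8] [1.6 1.6] {'scene': ([np.float64(201.8), np.float64(196.0)], 0.76), 'top': ([np.float64(472.7), np.float64(241.4)], 0.85)}
tub [546.6 519.4   3.4] [2.5 2.5] {'scene': ([np.float64(457.0), np.float64(203.9)], 0.72), 'top': ([np.float64(165.3), np.float64(196.9)], 0.6)}
```

```bash
python3 -c "
import cv2,numpy as np
a=cv2.imread('pics/scene0.png');b=cv2.imread('pics/top0.png')
cv2.imwrite('pics/a.png',cv2.resize(np.vstack([a,b]),None,fx=.75,fy=.75))"
```

```text
(no output)
```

View pics/a.png

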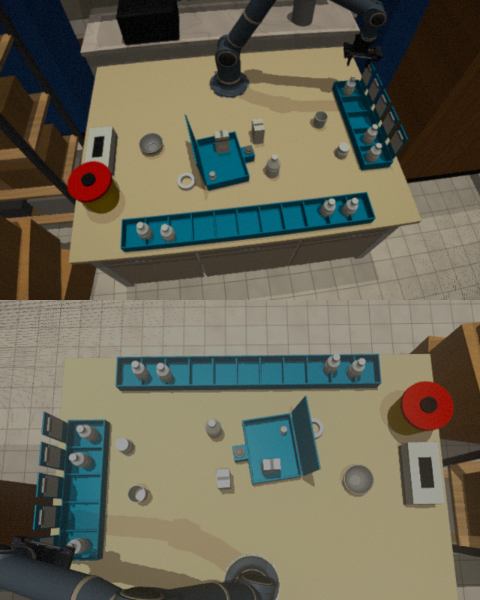

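```bash
cat >> h.py <<'E'
np.set_printoptions(suppress=True)
def B(p,c=(533,-91),yaw=-1.421):
    p=np.atleast_2d(np.array(p,float));R=Ro.from_euler('z',yaw).as_matrix();return p@R.T+np.array([c[0],c[1],0])
E
python3 - <<'E'
from h import *
px={'lid_hinge':((267.2,216.8),(394.5,190.8),61),'lock_top':((331.7,196.3),(319.1,201.2),82),'carton_mid':((295.6,197),(360.7,223.1),72.5),'carton':((293.7,187.5),(357.4,222.2),5),'vial':((282.4,241.3),(375.2,173.8),5),'spare':((343.9,184.3),(298,237.4),0),'flask':((362.7,229.7),(284.4,177.8),0)}
for k,(s,t,z) in px.items(): print(k,onz('scene',s,z).round(1),onz('top',t,z).round(1))
out=[]
for c,(u0,v0) in (("scene",(220,130)),("top",(270,120))):
    im=cv2.imread(f"pics/{c}0.png")[v0:v0+140,u0:u0+170]
    im=cv2.resize(im,None,fx=4.5,fy=4.5,interpolation=cv2.INTER_CUBIC)
    q=lambda X:np.int32((proj(c,X)-[u0,v0]+.5)*4.5)
    for z in(60,0):
        cv2.polylines(im,[q(B([[-100,-130,z],[100,-130,z],[100,130,z],[-100,130,z]]))],True,(0,0,255) if z else (0,255,255),1)
    for a in(1.65,1.9):
        e=100-204*np.cos(a);h=61+204*np.sin(a)
        cv2.polylines(im,[q(B([[100,-132,61],[e,-132,h],[e,132,h],[100,132,61]]))],True,(0,255,0),1)
    th=np.linspace(0,6.28,20)
    cv2.polylines(im,[q(B(np.c_[-132+14*np.cos(th),14*np.sin(th),0*th+82]))],True,(255,0,255),1)
    cv2.imwrite(f"pics/{c}1.png",im[:600])
E
```

```text
lid_hinge [ 553.2 -190.3   61. ] [ 546.6 -190.3   61. ]
lock_top [507.9  44.8  82. ] [513.9  37.1  82. ]
carton_mid [489.4 -83.3  72.5] [448.6 -84.9  72.5]
carton [401.  -85.5   5. ] [459.6 -80.7   5. ]
vial [ 626.9 -146.     5. ] [ 612.3 -140.6    5. ]
spare [405.3 108.3   0. ] [415.2 103.4   0. ]
flask [611.6 146.5   0. ] [603.7 145.7   0. ]
```

View pics/top1.png

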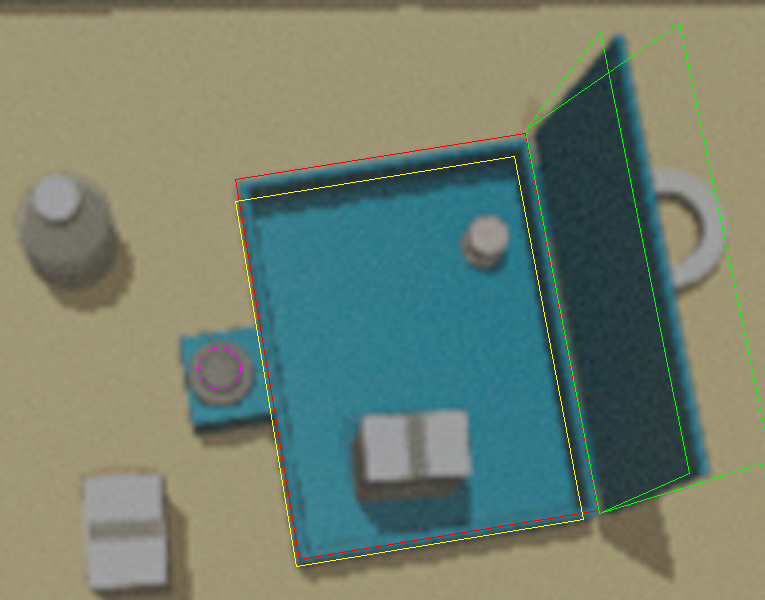

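View pics/scene1.png

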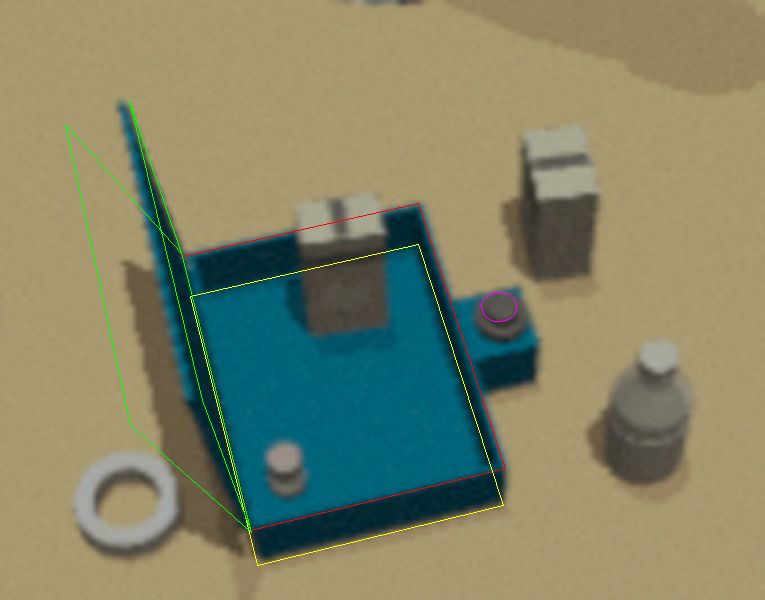

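Emit:
step_arm --pt "-67 -160 200 0 0 0 -0.4" --pt "-67 -160 200 0 0 0 -0.4" --pt "-67 -160 200 0 0 0 -0.4" --pt "-67 -160 200 0 0 0 -0.4" --pt "-67 -320 410 -0.38 0 0 -0.4" --pt "-67 -320 410 -0.38 0 0 -0.4" --pt "-67 -320 410 -0.38 0 0 -0.4" --pt "-67 -320 410 -0.38 0 0 -0.4"

```text
time: 2.07
position: [357.4, 403.3, 287.3]
eef_rot: [-0.117, 1.567, 0.119]
force: [0.4, -0.2, -0.0]
grip_width: 0.479
```

Run:
```python
from h import *
o=st();print(o["joint_positions"])
print([a for a in dir(r) if a[0]!='_'])
x,e=tri([ray('scene',(295.6,178.9)),ray('top',(362.2,218.9))]);print(x,e)
print(onz('scene',(295.6,178.9),140),onz('top',(362.2,218.9),140))
print(onz('top',(270+488/4.5,120+232/4.5),47),onz('scene',(220+285/4.5,130+455/4.5),47))
```

```text
t 2.07 pos [357.4 403.3 287.3] F [ 0.4 -0.2 -0. ] g 0.478974038852606
[[ 0.    -0.15   0.989]
 [ 0.001  0.989  0.15 ]
 [-1.     0.001  0.   ]]
[-0.92695701  0.20045794  0.00384222  1.78889969 -0.00136245  1.15131812
  0.79859571]
['PlanningError', 'tcp_to_tips']
[453.46967964 -80.73906593 134.16155815] [np.float64(3.3008547852062318), np.float64(3.300854785206236)]
[458.26075151 -77.61244006 140.        ] [452.30972791 -83.49177935 140.        ]
[ 609.7404717  -145.69025163   47.        ] [ 609.47752055 -138.51333628   47.        ]
```

Emit:
step_arm --pt "-112 -434 47 0 0 0 -0.4" --pt "-112 -434 47 0 0 0 -0.4" --pt "-112 -434 47 0 0 0 -0.4" --pt "-112 -434 47 0 0 0 -0.4" --pt "-112 -434 47 0 0 0 -0.4" --pt "-112 -434 47 0 0 0 -0.4" --pt "-112 -434 47 0 0 0 -0.4" --pt "-112 -434 47 0 0 0 -0.4"

```text
time: 2.73
position: [437.6, 89.9, 370.5]
eef_rot: [-0.113, 1.567, 0.115]
force: [0.7, -0.5, 0.3]
grip_width: 0.303
```

Run:
```python
from h import *
o=st();print(o["joint_positions"])
c,d=ray('wrist',(320,200));print("cam",c,d, onz('wrist',(320,200),0))
print(cams.camera_model('wrist')['K'])
```

```text
t 2.73 pos [437.6  89.9 370.5] F [ 0.7 -0.5  0.3] g 0.3032599134940576
[[ 0.001 -0.145  0.989]
 [ 0.001  0.989  0.145]
 [-1.     0.001  0.001]]
[-0.57819616 -0.02786271  0.27643988  1.85150235  0.00730636  1.31573941
  1.41238833]
cam [357.19843135  78.27613253 520.475597  ] [ 0.30387136  0.03100761 -0.95233899] [523.27125986  95.22252048   0.        ]
[[310.62620009   0.         324.45991589]
 [  0.         310.62620009 197.97074162]
 [  0.           0.           1.        ]]
```

Emit:
step_arm --pt "-10 -173 7 0 0 0 -0.4" --pt "-10 -173 7 0 0 0 -0.4" --pt "-10 -173 7 0 0 0 -0.4" --pt "-10 -173 7 0 0 0 -0.4" --pt "-10 -173 7 0 0 0 -0.4" --pt "-10 -173 7 0 0 0 -0.4" --pt "-10 -173 7 0 0 0 -0.4" --pt "-10 -173 7 0 0 0 -0.4"

```text
time: 3.4
position: [469.5, -76.2, 379.4]
eef_rot: [-0.116, 1.568, 0.117]
force: [0.1, -0.5, 0.9]
grip_width: 0.304
```

Run:
```python
from h import *
o=st();print(o["joint_positions"])
im=cams.grab_frame('wrist');cv2.imwrite('pics/w0r.png',im)
for th,z in (("lid_hinge",61),("lock_top",82),("carton_mid",72.5),("vial",5),("box",0),("flask",0),("spare",0),("lid_edge",262)):
    l=nets.pinpoint('wrist',th)
    for d in l[:1]: print(th,np.round(d['centre'],1),round(d['p'],2),onz('wrist',d['centre'],z).round(1))
for z in(60,5):
    cv2.polylines(im,[np.int32(proj('wrist',B([[-100,-130,z],[100,-130,z],[100,130,z],[-100,130,z]])))],True,(0,0,255) if z>5 else (0,255,255),1)
th=np.linspace(0,6.28,20)
cv2.polylines(im,[np.int32(proj('wrist',B(np.c_[-132+14*np.cos(th),14*np.sin(th),0*th+82])))],True,(255,0,255),1)
cv2.imwrite('pics/w0.png',cv2.resize(im[:,:],None,fx=1.25,fy=1.25))
```

```text
t 3.4 pos [469.5 -76.2 379.4] F [ 0.1 -0.5  0.9] g 0.3043663088001614
[[-0.001 -0.148  0.989]
 [ 0.001  0.989  0.148]
 [-1.     0.001 -0.   ]]
[-0.3927604   0.01716266  0.47922845  1.79077763 -0.00891895  1.33623871
  1.80756597]
lid_hinge [250.3 193.2] 0.62 [ 543.3 -182.3   61. ]
lock_top [394.1 198.7] 0.73 [512.9  36.9  82. ]
carton_mid [325.3 147.7] 0.83 [453.7 -77.4  72.5]
vial [278.9 220.3] 0.77 [ 605.2 -139.7    5. ]
box [313.8 181.2] 0.91 [525.  -87.5   0. ]
flask [429.  247.7] 0.56 [620.9 143.8   0. ]
spare [433.4 126.4] 0.95 [402.9  96.2   0. ]
lid_edge [170.3 255.4] 0.83 [ 550.3 -214.5  262. ]
```

View pics/w0.png

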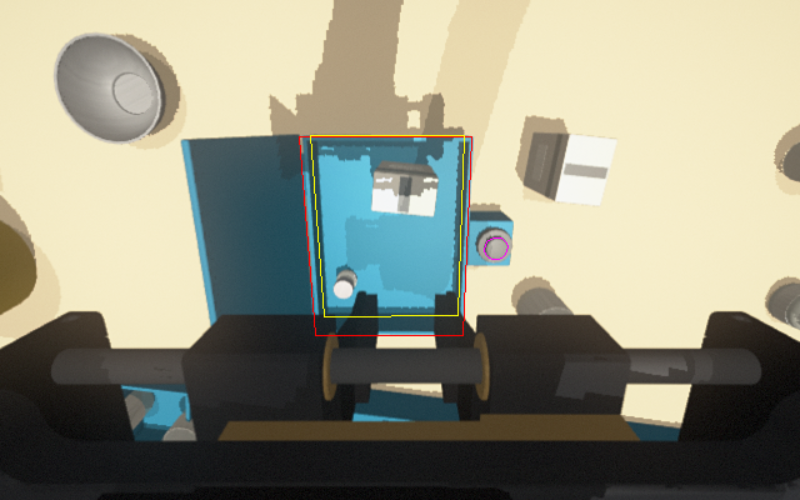

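Emit:
step_arm --pt "20 0 -30 0.06 0 0 -0.4" --pt "50 0 -66 0.06 0 0 -0.4" --pt "90 0 -66 0.06 0 0 -0.4" --pt "130 0 -66 0.06 0 0 -0.4" --pt "130 0 -66 0.06 0 0 -0.4" --pt "130 0 -66 0.06 0 0 -0.4" --pt "130 0 -66 0.06 0 0 -0.4" --pt "130 0 -66 0.06 0 0 -0.4"

```text
time: 4.52
position: [406.6, -87.9, 252.1]
eef_rot: [-0.067, 1.565, 0.067]
force: [0.7, -0.0, -0.5]
grip_width: 0.295
```

Run:
```python
from h import *
o=st();print(o["joint_positions"])
im=cams.grab_frame('wrist');cv2.imwrite('pics/w1.png',im)
l=nets.trace('wrist','carton')
print([(d['rect'],round(d['p'],2)) for d in l[:2]])
tp=lambda:None
cx,cy=454,-80
for yaw in(0.09,0.149):
    R=Ro.from_euler('z',yaw).as_matrix()
    P=np.array([[-20,-32.5,0],[-20,32.5,0],[20,32.5,0],[20,-32.5,0]])@R.T+[cx,cy,140]
    cv2.polylines(im,[np.int32(proj('wrist',P))],True,(0,0,255) if yaw<.1 else (0,255,0),1)
cv2.imwrite('pics/w1.png',cv2.resize(im,None,fx=1.25,fy=1.25))
```

```text
t 4.52 pos [406.6 -87.9 252.1] F [ 0.7 -0.  -0.5] g 0.29527619607459793
[[ 0.005 -0.085  0.996]
 [-0.     0.996  0.085]
 [-1.    -0.001  0.005]]
[-0.37749904 -0.00537874  0.49494386  2.10556158  0.00252317  1.0360728
  1.7723726 ]
[([297.6, 186.6, 66.6, 78.9], 0.74), ([75.3, 154.0, 366.9, 197.5], 0.64)]
```

View pics/w1.png

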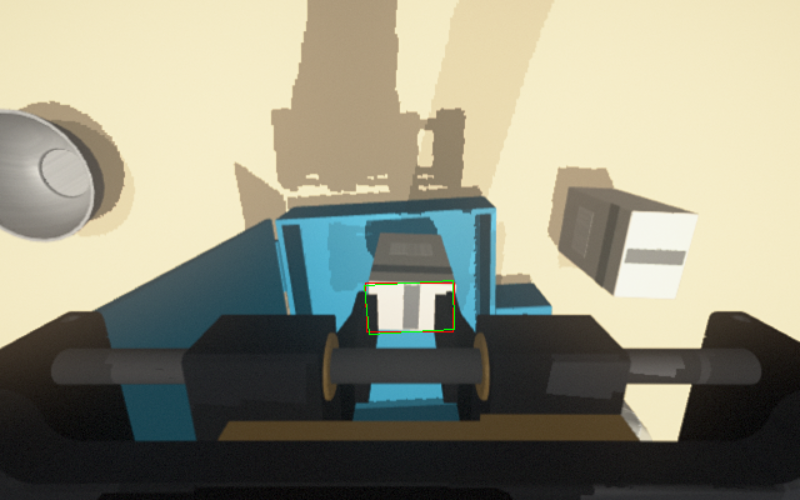

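Emit:
step_arm --pt "40 4 0 0 0 0 -0.4" --pt "80 4 0 0 0 0 -0.4" --pt "115 4 0 0 0 0 -0.4" --pt "122 4 0 0 0 0 -0.4" --pt "122 4 0 0 0 0 -0.4" --pt "122 4 3 0 0 0 -0.4" --pt "122 4 6 0 0 0 -0.4" --pt "122 4 9 0 0 0 -0.4"

```text
time: 5.28
position: [415.2, -83.0, 129.7]
eef_rot: [-0.067, 1.565, 0.067]
force: [-0.8, -0.1, -0.3]
grip_width: 0.301
```

Emit:
step_arm --pt "0 0 4 0 0 0 -0.4" --pt "0 0 8 0 0 0 -0.4" --pt "0 0 12 0 0 0 -0.4" --pt "0 0 16 0 0 0 -0.4" --pt "0 0 20 0 0 0 -0.4" --pt "0 0 24 0 0 0 -0.4" --pt "0 0 28 0 0 0 -0.4" --pt "0 0 32 0 0 0 -0.4"

```text
time: 5.95
position: [445.2, -80.2, 127.5]
eef_rot: [-0.067, 1.57, 0.067]
force: [0.4, -0.1, -0.4]
grip_width: 0.299
```

Run:
```python
from h import *
o=st()
im=cams.grab_frame('scene')[140:260,230:370]
cv2.imwrite('pics/s2.png',cv2.resize(im,None,fx=3.5,fy=3.5,interpolation=cv2.INTER_CUBIC))
```

```text
t 5.95 pos [445.2 -80.2 127.5] F [ 0.4 -0.1 -0.4] g 0.2988302585937129
[[-0.    -0.085  0.996]
 [-0.     0.996  0.085]
 [-1.     0.    -0.   ]]
```

View pics/s2.png

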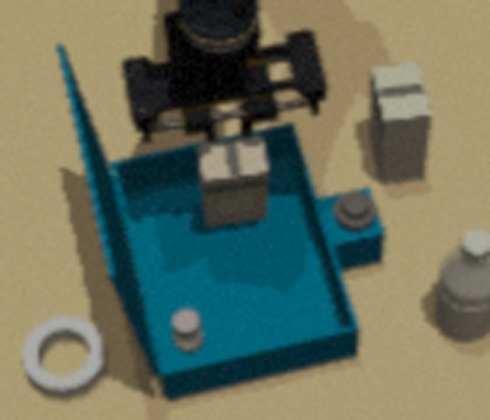

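Emit:
step_arm --pt "0 0 3 0 0 0 -0.4" --pt "0 0 6 0 0 0 -0.4" --pt "0 0 9 0 0 0 -0.4" --pt "0 0 12 0 0 0 -0.4" --pt "0 0 15 0 0 0 -0.4" --pt "0 0 18 0 0 0 -0.4" --pt "0 0 21 0 0 0 -0.4" --pt "0 0 24 0 0 0 -0.4"

```text
time: 6.67
position: [469.0, -78.2, 127.6]
eef_rot: [-0.067, 1.57, 0.067]
force: [0.2, 0.2, -0.2]
grip_width: 0.305
```

Emit:
step_arm --pt "0 0 3 0 0 0 -0.4" --pt "0 0 3 0 0 0 -0.4" --pt "0 0 3 0 0 0 -0.4" --pt "0 0 3 0 0 0 -0.4" --pt "0 0 3 0 0 0 -0.4" --pt "0 0 3 0 0 0 -0.4" --pt "0 0 3 0 0 0 -0.4" --pt "0 0 3 0 0 0 -0.4"

```text
time: 7.33
position: [471.6, -78.0, 127.6]
eef_rot: [-0.067, 1.57, 0.067]
force: [-1.0, -0.2, -0.1]
grip_width: 0.305
```

Run:
```python
from h import *
o=st()
im=cams.grab_frame('scene');print(nets.pinpoint('scene','vial')[:1],nets.pinpoint('scene','carton_mid')[:1],nets.trace('scene','carton')[0]['rect'])
im=im[140:260,230:370]
cv2.imwrite('pics/s3.png',cv2.resize(im,None,fx=3.5,fy=3.5,interpolation=cv2.INTER_CUBIC))
```

```text
t 7.33 pos [471.6 -78.  127.6] F [-1.  -0.2 -0.1] g 0.30501454237416015
[[-0.    -0.085  0.996]
 [ 0.     0.996  0.085]
 [-1.     0.    -0.   ]]
[{'centre': [283.7, 238.7], 'p': 0.45}] [{'centre': [298.9, 215.6], 'p': 0.65}] [288.3, 197.8, 23.0, 37.9]
```

View pics/s3.png

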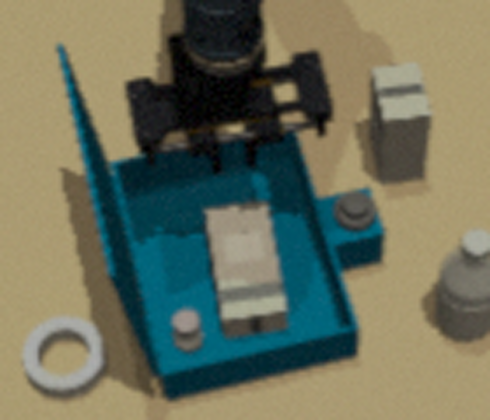

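Emit:
step_arm --pt "-40 0 0 0 0 0 -1" --pt "-80 0 0 0 0 0 -1" --pt "-120 0 0 0.12 0 0 -1" --pt "-160 0 0 0.24 0 0 -1" --pt "-200 0 0 0.36 0 0 -1" --pt "-217 0 0 0.48 0 0 -1" --pt "-217 0 0 0.6 0 0 -1" --pt "-217 0 0 0.72 0 0 -1"

```text
time: 8.2
position: [472.3, -78.1, 346.3]
eef_rot: [0.503, 1.509, -0.5]
force: [-0.4, 0.7, -0.1]
grip_width: 0.006
```

Run:
```python
from h import *
o=st();M=Ro.from_rotvec(o["eef_rot"]).as_matrix()
print(M.T@(np.array([558,-259,345])-o["position"]))
D=Ro.from_matrix(np.array([[0,.989,.149],[0,.149,-.989],[-1,0,0]]));print((Ro.from_matrix(M).inv()*D).as_rotvec())
print(o["joint_positions"])
```

```text
t 8.2 pos [472.3 -78.1 346.3] F [-0.4  0.7 -0.1] g 0.006323376586510443
[[ 0.004  0.598  0.802]
 [ 0.001  0.802 -0.598]
 [-1.     0.003  0.002]]
[  1.47551317 -93.83856261 176.80574877]
[ 0.78065791  0.00118103 -0.00364204]
[-0.46342545  0.03822518  0.56656811  1.84707595 -0.02282141  1.25880305
  1.03993495]
```

Emit:
step_arm --pt "1 -20 36 0.12 0 0 -1" --pt "1 -39 73 0.24 0 0 -1" --pt "1 -57 108 0.36 0 0 -1" --pt "1 -76 144 0.48 0 0 -1" --pt "1 -94 177 0.6 0 0 -1" --pt "1 -94 177 0.7 0 0 -1" --pt "1 -94 177 0.78 0 0 -1" --pt "1 -94 177 0.78 0 0 -1"

```text
time: 8.87
position: [558.4, -259.4, 342.8]
eef_rot: [1.094, 1.279, -1.097]
force: [0.7, -0.1, 0.5]
grip_width: 0.004
```

Run:
```python
from h import *
o=st()
im=cams.grab_frame('top');
for c in('top','wrist'):
    i2=im if c=='top' else cams.grab_frame(c)
    print(c,[ (np.round(d['centre'],1),round(d['p'],2), onz(c,d['centre'],262)) for d in nets.pinpoint(c,'lid_edge')[:1]])
    if c=='wrist': cv2.imwrite('pics/w4.png',i2)
```

```text
t 8.87 pos [ 558.4 -259.4  342.8] F [ 0.7 -0.1  0.5] g 0.003695817103384402
[[-0.002  0.988  0.153]
 [-0.001  0.153 -0.988]
 [-1.    -0.002  0.   ]]
top [(array([416.4, 176.5]), 0.97, array([ 545.78154021, -216.0476429 ,  262.        ]))]
wrist [(array([320.4, 150.8]), 0.92, array([ 549.25902171, -211.7554574 ,  262.        ]))]
```

View pics/w4.png

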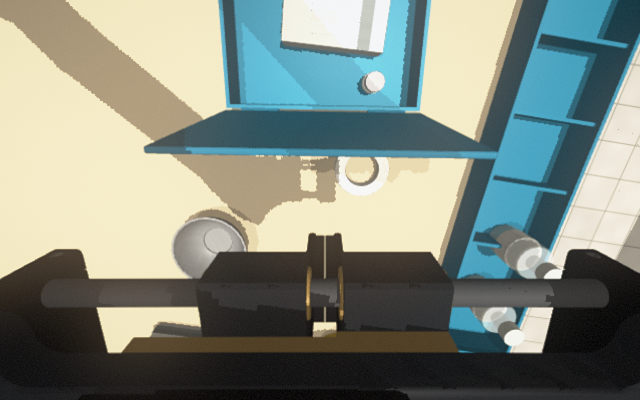

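Emit:
step_arm --pt "35 0 0 0 0 0 -1" --pt "70 0 0 0 0 0 -1" --pt "99 0 0 0 0 0 -1" --pt "99 0 0 0 0 0 -1" --pt "99 0 -7 0 0 0 -1" --pt "99 0 -14 0 0 0 -1" --pt "99 0 -21 0 0 0 -1" --pt "99 0 -25 0 0 0 -1"

```text
time: 9.73
position: [555.6, -232.8, 246.6]
eef_rot: [1.094, 1.277, -1.09]
force: [0.4, 0.5, 0.2]
grip_width: 0.009
```

Emit:
step_arm --pt "0 0 -5 0 0 0 -1" --pt "0 0 -10 0 0 0 -1" --pt "0 0 -15 0 0 0 -1" --pt "0 0 -20 0 0 0 -1" --pt "-1 0 -25 0 0 0 -1" --pt "-2 0 -30 0 0 0 -1" --pt "-2 0 -38 0 0 0 -1" --pt "-2 0 -46 0 0 0 -1"

```text
time: 10.4
position: [547.2, -188.1, 246.5]
eef_rot: [1.094, 1.279, -1.094]
force: [0.7, -1.0, -1.6]
grip_width: 0.005
```

Emit:
step_arm --pt "1 0 -14 0 0 0 -1" --pt "3 0 -28 0 0 0 -1" --pt "6 0 -39 0 0 0 -1" --pt "10 0 -50 0 0 0 -1" --pt "15 0 -60 0 0 0 -1" --pt "20 0 -71 0 0 0 -1" --pt "26 0 -81 0 0 0 -1" --pt "33 0 -92 0 0 0 -1"

```text
time: 11.07
position: [533.3, -96.7, 213.2]
eef_rot: [1.094, 1.278, -1.093]
force: [1.9, -0.6, -0.2]
grip_width: 0.006
```

Run:
```python
from h import *
o=st();p=o["position"]-np.array([533,-91,0]);print("x'",p[0]*.149-p[1]*.989,"y'",p[0]*.989+p[1]*.149)
im=cams.grab_frame('scene')[120:260,220:380]
cv2.imwrite('pics/s5.png',cv2.resize(im,None,fx=3.5,fy=3.5,interpolation=cv2.INTER_CUBIC))
```

```text
t 11.07 pos [533.3 -96.7 213.2] F [ 1.9 -0.6 -0.2] g 0.00561164182667463
[[ 0.001  0.988  0.155]
 [-0.     0.155 -0.988]
 [-1.     0.001  0.   ]]
x' 5.724536943462632 y' -0.5936150607797173
```

View pics/s5.png

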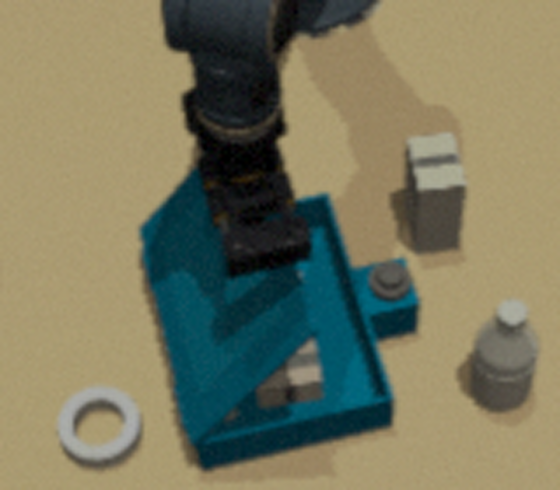

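Emit:
step_arm --pt "6 0 -9 0 0 0 -1" --pt "13 0 -17 0 0 0 -1" --pt "22 0 -25 0 0 0 -1" --pt "30 0 -32 0 0 0 -1" --pt "39 0 -39 0 0 0 -1" --pt "48 0 -45 0 0 0 -1" --pt "58 0 -51 0 0 0 -1" --pt "68 0 -56 0 0 0 -1"

```text
time: 11.78
position: [524.4, -41.6, 144.6]
eef_rot: [1.093, 1.279, -1.093]
force: [0.4, -1.1, 0.5]
grip_width: 0.005
```

Emit:
step_arm --pt "10 0 -4 0 0 0 -1" --pt "20 0 -8 0 0 0 -1" --pt "29 0 -11 0 0 0 -1" --pt "36 0 -12 0 0 0 -1" --pt "43 0 -14 0 0 0 -1" --pt "49 0 -15 0 0 0 -1" --pt "54 0 -15 0 0 0 -1" --pt "58 0 -15 0 0 0 -1"

```text
time: 12.45
position: [522.0, -27.4, 87.1]
eef_rot: [1.094, 1.279, -1.094]
force: [-0.3, -0.1, 1.1]
grip_width: 0.003
```

Emit:
step_arm --pt "2 0 0 0 0 0 -1" --pt "4 0 0 0 0 0 -1" --pt "6 0 0 0 0 0 -1" --pt "7 0 0 0 0 0 -1" --pt "8 0 0 0 0 0 -1" --pt "9 0 0 0 0 0 -1" --pt "9.5 0 0 0 0 0 -1" --pt "10 0 0 0 0 0 -1"

```text
time: 13.12
position: [522.3, -27.4, 78.3]
eef_rot: [1.094, 1.279, -1.093]
force: [-2.9, 1.1, 11.2]
grip_width: 0.002
```

Emit:
step_arm --pt "0 0 0 0 0 0 -1" --pt "-10 0 0 0 0 0 -1" --pt "-40 0 0 0 0 0 -1" --pt "-75 0 -5 0 0 0 -1" --pt "-90 0 -10 0 0 0 -1" --pt "-90 0 -10 0 0 0 -1" --pt "-90 0 -10 0 0 0 -1" --pt "-90 0 -10 0 0 0 -1"

```text
time: 13.78
position: [519.9, -17.6, 167.1]
eef_rot: [1.093, 1.28, -1.094]
force: [0.4, 0.1, -0.1]
grip_width: 0.008
```

Run:
```python
from h import *
o=st();M=Ro.from_rotvec(o["eef_rot"]).as_matrix()
im=cams.grab_frame('wrist')
for d in nets.pinpoint('wrist','lock_top')[:1]:
    q=onz('wrist',d['centre'],82);print(d,q,M.T@(q-o['position']))
print(proj('wrist',B([-132,0,82])),B([-132,0,82]))
th=np.linspace(0,6.28,20)
for z,rr in((82,14),): cv2.polylines(im,[np.int32(proj('wrist',B(np.c_[-132+rr*np.cos(th),rr*np.sin(th),0*th+z])))],True,(255,0,255),1)
cv2.polylines(im,[np.int32(proj('wrist',B([[-104,-132,67],[100,-132,67],[100,132,67],[-104,132,67]])))],True,(0,0,255),1)
for c in('scene','top'):
    cams.grab_frame(c);l=nets.pinpoint(c,'lock_top');le=nets.pinpoint(c,'lid_edge')
    if l:print(c,l[0]['p'],onz(c,l[0]['centre'],82))
    if le:print(c,le[0]['p'],onz(c,le[0]['centre'],64),B([-104,0,64]))
cv2.imwrite('pics/w6.png',im)
```

```text
t 13.78 pos [519.9 -17.6 167.1] F [ 0.4  0.1 -0.1] g 0.008039503973200428
[[-0.001  0.988  0.156]
 [ 0.     0.156 -0.988]
 [-1.    -0.001 -0.   ]]
{'centre': [326.1, 132.2], 'p': 0.88} [512.4504197  42.2855897  82.       ] [ 85.07475331   2.06131002 -60.25322324]
[[326.64485062 136.11528289]] [[513.3007499  39.5217972  82.       ]]
scene 0.37 [512.30139068  35.23060232  82.        ]
scene 0.72 [516.15736639  14.44595363  64.        ] [[517.47937871  11.83535537  64.        ]]
top 0.65 [ 395.99548467 -414.92823306   82.        ]
```

View pics/w6.png

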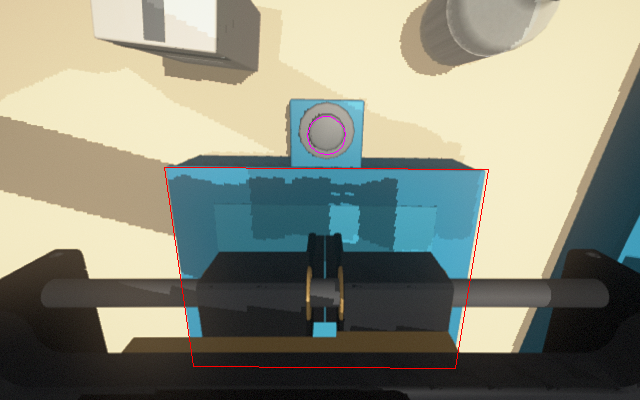

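Emit:
step_arm --pt "0 1 -30 0 0 0 -1" --pt "0 2 -59 0 0 0 -1" --pt "0 2 -59 0 0 0 -1" --pt "25 2 -59 0 0 0 -1" --pt "50 2 -59 0 0 0 -1" --pt "68 2 -59 0 0 0 -1" --pt "68 2 -59 0 0 0 -1" --pt "68 2 -59 0 0 0 -1"

```text
time: 14.85
position: [513.0, 40.5, 99.2]
eef_rot: [1.092, 1.28, -1.096]
force: [-0.7, -0.5, 0.1]
grip_width: 0.004
```

Emit:
step_arm --pt "2 0 0 0 0 0 -1" --pt "4 0 0 0 0 0 -1" --pt "5 0 0 0 0 0 -1" --pt "6 0 0 0 0 0 -1" --pt "7 0 0 0 0 0 -1" --pt "8 0 0 0 0 0 -1" --pt "8 0 0 0 0 0 -1" --pt "8 0 0 0 0 0 -1"

```text
time: 15.52
position: [513.7, 41.1, 91.9]
eef_rot: [1.094, 1.279, -1.093]
force: [0.2, 0.3, 2.1]
grip_width: 0.007
```

Force 2.1 N with about 1 mm travel; pressing on in small steps.

Emit:
step_arm --pt "1 0 0 0 0 0 -1" --pt "2 0 0 0 0 0 -1" --pt "3 0 0 0 0 0 -1" --pt "4 0 0 0 0 0 -1" --pt "4 0 0 0 0 0 -1" --pt "4 0 0 0 0 0 -1" --pt "4 0 0 0 0 0 -1" --pt "4 0 0 0 0 0 -1"

```text
time: 16.18
position: [513.7, 41.1, 87.8]
eef_rot: [1.094, 1.278, -1.093]
force: [1.3, 0.6, 5.2]
grip_width: 0.008
```

Emit:
step_arm --pt "0.5 0 0 0 0 0 -1" --pt "1 0 0 0 0 0 -1" --pt "1.5 0 0 0 0 0 -1" --pt "2 0 0 0 0 0 -1" --pt "2 0 0 0 0 0 -1" --pt "2 0 0 0 0 0 -1" --pt "2 0 0 0 0 0 -1" --pt "2 0 0 0 0 0 -1"

```text
time: 16.85
position: [513.8, 41.1, 87.2]
eef_rot: [1.095, 1.28, -1.092]
force: [-3.8, 1.3, 18.8]
grip_width: 0.008
```

Emit:
step_arm --pt "0.5 0 0 0 0 0 -1" --pt "0.5 0 0 0 0 0 -1" --pt "-2 0 0 0 0 0 -1" --pt "-6 0 0 0 0 0 -1" --pt "-15 0 0 0 0 0 -1" --pt "-40 0 0 0 0 0 -1" --pt "-80 0 0 0 0 0 -1" --pt "-120 0 0 0 0 0 -1"

```text
time: 17.52
position: [511.2, 40.3, 205.6]
eef_rot: [1.09, 1.281, -1.099]
force: [-0.2, 1.7, -0.1]
grip_width: 0.003
```

Emit:
step_arm --pt "-40 0 0 0 0 0 -1" --pt "-80 0 0 0 0 0 -1" --pt "-100 0 0 0 0 0 -1" --pt "-100 0 0 0 0 0 -1" --pt "-100 0 0 0 0 0 -1" --pt "-100 0 0 0 0 0 -1" --pt "-100 0 0 0 0 0 -1" --pt "-100 0 0 0 0 0 -1"

```text
time: 18.18
position: [512.4, 40.9, 304.0]
eef_rot: [1.091, 1.281, -1.097]
force: [0.3, -0.2, 1.1]
grip_width: 0.003
```

Run:
```python
from h import *
st()
im=cams.grab_frame('scene')
q=proj('scene',B([[-104,-132,67],[100,-132,67],[100,132,67],[-104,132,67]]))
im=im[130:260,220:390]
im=cv2.resize(im,None,fx=4.5,fy=4.5,interpolation=cv2.INTER_CUBIC)
cv2.polylines(im,[np.int32((q-[220,130]+.5)*4.5)],True,(0,0,255),1)
cv2.imwrite('pics/s7.png',im)
```

```text
t 18.18 pos [512.4  40.9 304. ] F [ 0.3 -0.2  1.1] g 0.0030938471987844197
[[-0.003  0.988  0.155]
 [-0.001  0.155 -0.988]
 [-1.    -0.003  0.001]]
```

View pics/s7.png

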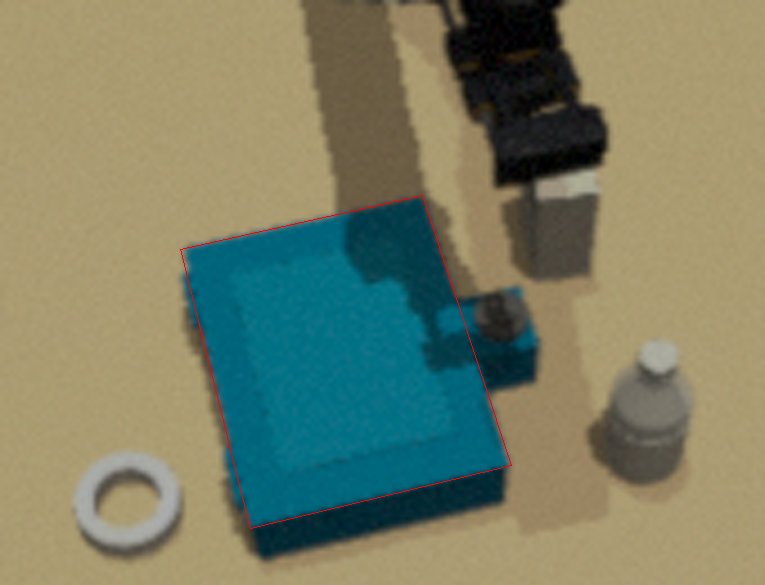

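The lid lies level on the box, matching the projected outline of a shut lid. The button is up, and the tape, flask and spare carton have not moved. Handing in.

```bash
python3 -c "
from bench import ticket
print(ticket.job_done())"
```

```text
the job is handed in; nothing more can be done
None
```

The job is done and handed in at about 18 s of the 64 s allowed. I used 11 pictures, more than the roughly 8 planned but within the limit of 12.

- **Carton:** I pushed it near its top with the fingertips until it toppled. A picture afterwards showed it lying flat on its broad face in the box, with the vial still standing where it was.
- **Lid:** I pushed it over from outside along an arc. It stopped at its shut height under 11 N, and the last picture shows it matching the outline of a shut lid.
- **Lock:** I pressed it about 5.8–6 mm, until it met a hard stop, with the force rising from 5 to 19 N. I then let it go and lifted the arm clear.
- **Surroundings:** In the last picture the tape, flask and spare carton had not moved. The bowl, cup and tub were not in that view; the arm stayed clear of them by plan.

**Checks that disagreed or were not made:**
- The top camera's network gave one false position for the lock, near the bowl, while the arm was partly in its view. I ignored it because the other two cameras agreed.
- The cameras differed by 3 to 7 mm on positions.
- I could not look at the vial or carton again once the lid was shut. Pressing home met no resistance before the lid's shut height.

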